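# Clip a steel case into the engraving jig

### The job

Load the slim steel case into the engraving jig: swing the jig's spring clip up until it stays open by itself, slide the case flat along the bed between the two guides and under the lip of the end stop, pressing it home firmly but gently against the stop, then bring the clip down under control, without letting it snap, so that its rubber foot holds the case. Leave everything else on the counter where it is.

Things in the scene. Friction and masses are not known exactly. Their poses are not given: they have to be found in the camera images.
- case: loose slim case of plain brushed steel with a thin seam round its edge, 96 x 56 x 12 mm, about 0.09 kg, lying flat on the counter. Origin: centre of its underside; x along its 96 mm length, y across its 56 mm width, z up. It may go into the jig either end first.
- jig: engraving jig, screwed down: flat aluminium bed plate 230 (x) x 130 (y) x 15 mm with a grid of small holes. Origin: centre of the plate's underside on the counter; x points along the bed, the way the case is slid in, y across, z up; the bed's top is 15 mm up and is clear from x = -115 to 6 mm
- mouth (a point): on the bed top at jig x = 6 mm, y = 0 (jig axes), where the flared mouth between the two dark side guides begins. The guides are 6 mm high and 12 mm wide, their inner faces at y = +-29 mm (58 mm apart), parallel from 9 to 38 mm beyond this point
- stop: steel end stop beyond the guides, 44 mm wide, 17 mm high. Origin: foot of its upright face, on the bed top at jig x = 48 mm, y = 0; jig axes, the face looks to -x. A lip at its top reaches 5 mm out, 14 mm above the bed: the 12 mm thick case must be slid in below it. With the case home its origin lies 48 mm before this point in x, on y = 0
- hinge (a point): on the clip's hinge axis, which lies along the jig's y, at jig x = 78 mm, y = 0, 44 mm above the counter (jig axes). Two cheeks carry it, 50 mm high, at jig x = 67 to 89 mm, y = +-12 to +-18 mm
- clip (a joint): angle of the spring clip in rad: 0 = down, foot on the empty bed; about 0.22 = foot resting on the case; 1.9 = fully open, leaning back away from the case. Over-centre spring: below 1.2 it is drawn down (about 8 N at the eye when down, foot on the case about 9 N, less towards 1.2); above 1.2 it is drawn open and stays at 1.9 by itself
- eye (a point): middle of the rolled eye (a steel roll along the jig's y, 12 mm across, 16 mm long, on a 10 mm wide neck) at the free end of the clip's arm (62 x 16 mm): the place to pinch it by its two end faces (16 mm apart), in which it can turn. At clip angle t the point is at jig x = 78 - 66 cos t + 8 sin t, y = 0, height 44 + 66 sin t + 8 cos t (mm, above the counter). Axes: the clip's
- foot: domed rubber foot, 14 mm across, under the free end of the clip's arm. Origin: its lowest point with the clip down. It comes down on the case's top about 21 mm ahead of the case's middle. Axes: the clip's
- lighter: brass flip-top pocket lighter, 57 x 38 x 13 mm, lying on the counter; not part of the job. Origin: centre of its underside
- grinder: round aluminium herb grinder, 62 mm across, 43 mm high; not part of the job. Origin: centre of its underside
- scale: black pocket scale with a steel pan, 128 x 74 x 19 mm; not part of the job. Origin: centre of its underside
- carton: cardboard carton, 110 x 60 x 32 mm; not part of the job. Origin: centre of its underside
- bottle: green glass bottle, 68 mm across, 235 mm high; not part of the job. Origin: centre of its underside
- driver: screwdriver with a black handle, 170 mm long, lying on the counter; not part of the job. Origin: about its middle, at the counter
There are look-alikes about, which are no part of the job. What is meant by the case is not green or pink, and is the smaller of those in its own colour.

How it is judged (in metres and radians):
On the way, in this order (a step that is already met when the one before it is completed fails the run):
1. the clip has been swung up and is over centre (past 1.6 rad), the case not yet under it (its middle still more than 70 mm from the stop) (value of joint clip above 1.6 rad and distance between case and stop above 0.07 m), for 0.2 s.
2. with the clip still open, the case lies flat on the bed between the guides, its end within 1.5 mm of the stop, and is pressed against the stop with at least 2 N (value of joint clip above 1.6 rad and x of case in the frame of stop between -0.0495 and -0.046 m and y of case in the frame of stop between -0.0025 and 0.0025 m and z of case in the frame of stop below 0.0025 m and contact force between case and stop above 2 N), for 0.2 s.
At the end, for the whole second after the job is handed in: The case lies flat on the bed (within 2 mm) between the guides (within 2.5 mm of the middle line), pointing along them, its end within 1.5 mm of the stop; the clip is down on it (0.17 to 0.27 rad) and its foot presses on the case with more than 3 N; the case is still (x of case in the frame of stop between -0.0495 and -0.046 m and y of case in the frame of stop between -0.0025 and 0.0025 m and z of case in the frame of stop below 0.002 m and angle between case's own z axis and vertical below 0.04 rad and angle between the x axis of case and the x axis of stop, either way round below 0.07 rad and value of joint clip between 0.17 and 0.27 rad and contact force between foot and case above 3 N and linear speed of case below 0.01 m/s); the robot touches nothing.
It fails at once if the clip snaps down: it falls faster than 8 rad/s (a drop of the foot of more than about 5 mm) (velocity of joint clip below -8 rad/s).
It fails at once if the case is rammed against the stop with more than 15 N (contact force between case and stop above 15 N).
It fails at once if the lighter, grinder, scale, carton, bottle or screwdriver is moved by more than 25 mm (distance of any of lighter, grinder, scale, carton, bottle, driver from where it was at the start of the episode above 0.025 m).
It also fails if it takes over 72 s, if anything falls off the work surface, if the arm or the gripper's body presses on something with over 40 N, if the wrist force passes 120 N, or if a joint passes its speed limit or range.

### The arm

A 6-joint arm with a two-finger parallel gripper is mounted at the origin on the work surface. World frame = base frame: x ahead of the robot, y to its left, z up, the work surface at z = 0. Lengths are in mm, angles in rad, forces in N, time in s.
With the tool pointing down it reaches from about 275 to 825 mm from the base axis. Payload 4.9 kg.
Tool frame: the origin (TCP) lies at the very end of the fingers, on their centre line; the grasp point (between the pads) lies 19 mm behind it; z points along the fingers, y is the line along which they close (so a half turn about z gives the same grasp; the last joint's range is limited). The gripper opens to 85 mm and grips with 20 to 120 N. Pads are 22 mm wide; open, the fingers measure 114 mm over their backs; the gripper's body (76 mm by 85 mm) begins 54 mm behind the grasp point. The pads swing forward as they close: fully open they stand 13 mm farther back than shut.
Start: joints at [-1.267, 0.326, -0.193, 1.052, 0, 1.437], TCP at [233.185, -498.14, 209.181] pointing down, gripper open.
Joint ranges: [-2.65, 2.65], [-0.97, 1.79], [-1.3, 1.35], [-1.93, 2.1], [-1.47, 1.37], [-3.14, 3.14]. Speed limits (rad/s): [2.57, 2.57, 3.14, 3.14, 3.14, 3.14].

### API

Orientations are given as [roll, pitch, yaw] about the fixed x, y, z axes, in that order (R = Rz(yaw) Ry(pitch) Rx(roll)).
In Python, from bench import bot, solve_ik, imaging gives the robot as it stands. Calls block until the motion is done:
- bot.move_ptp(position, orientation): joint-space move of the TCP to a pose.
- bot.movel(position, rot=None, max_speed=150, threshold=None): straight line of the TCP; rot=None keeps the orientation; max_speed is the mean speed in mm/s. With threshold (N) it stops when the force on the tool has changed by that much, and returns True; else False.
- bot.move_j(angles): joint-space move.
- bot.grip(opening, effort=None): opening from 0.0 (shut) to 1.0 (fully open); effort is the grip in N (None keeps the last); returns when the fingers have stopped.
- bot.dwell(seconds).
- solve_ik(position, orientation): joint angles nearest the present ones, or None.
- bot.get_state(): the state.
- imaging.capture(name): name is "side" or "top"; returns the picture (420x560x3 uint8, blue, green, red); there is no depth.
- imaging.camera_model(name): a dict with "K" (3x3 intrinsics, pixels), "position" and "rotation" of the camera in the world. Camera axes: x right, y up, looking along -z (the intrinsics and any distortion apply to the point x, -y, -z); pixel columns grow to the right and rows downward; lengths in mm; the calibration is good to about 2 mm. A picture is of the moment at which its call begins. camera_model takes no time and is no camera call.
A pose or a line that the arm cannot do raises bot.IKError and nothing moves.
- bot.sign_off(): hands the job in; it is judged then, once.
The state is a dict: "t": time; "qpos": joint angles; "joint_velocities": joint speeds; "effort": joint torques, N m; "tcp_pos": TCP position; "orientation": TCP orientation; "contact_force": force on the tool from outside, world axes, zero at the start; "wrist_torque": the same for the moment, N m; "opening": opening from 0.0 (shut) to 1.0 (fully open); "gripper_force": force on a finger pad.
Only numpy, scipy, OpenCV 4.12 (cv2) and the standard library are available. Lean on these libraries where they do the work, as an engineer would, in place of code of your own. Each camera call takes 0.05 s, during which the arm holds its last target. There are 200 camera calls.

## Working session

There is one attempt and no reset: what is moved stays moved. The work goes in short steps, each a Python script; the robot and the scene stay as the last script left them, time stands still between calls to the robot, and variables do not carry over. Pictures are saved under pics/ and viewed, at most 10 in all, crops included, and the job is handed in when it is done.

```bash
ls; mkdir -p pics; python3 - <<'E'
from bench import bot, imaging
import cv2
for n in("side","top"):
    cv2.imwrite(f"pics/{n}0.png",imaging.capture(n)); m=imaging.camera_model(n); print(n,m)
print(bot.get_state())
E
```

```text
pics
side {'K': array([[383.49231394,   0.        , 277.97271946],
       [  0.        , 383.49231394, 213.53273506],
       [  0.        ,   0.        ,   1.        ]]), 'position': array([224.51982025, 764.39765988, 573.879879  ]), 'rotation': array([ 0.99801442,  0.0180225 , -2.736906  ])}
top {'K': array([[530.59373283,   0.        , 279.49048539],
       [  0.        , 530.59373283, 213.57326719],
       [  0.        ,   0.        ,   1.        ]]), 'position': array([ 380.63959247,   50.87222371, 1607.93918854]), 'rotation': array([ 0.09360696,  0.00462687, -1.55075958])}
{'t': 0.1, 'qpos': array([-1.26724313e+00,  3.26858193e-01, -1.93457405e-01,  1.05200974e+00,
        1.43852925e-05,  1.43660072e+00]), 'joint_velocities': array([-1.04777884e-03, -2.29390664e-03,  3.25419236e-03, -1.19768233e-03,
        8.98828341e-05,  1.05229153e-03]), 'effort': array([ 1.51898596e-03, -4.44239938e+01,  2.63038069e+01,  7.85423967e-03,
       -3.21759251e-05,  3.07573316e-06]), 'tcp_pos': array([ 232.99916935, -497.60948698,  208.49651906]), 'orientation': array([-3.14007931e+00, -2.18827782e-04,  4.37748626e-01]), 'contact_force': array([ 0.26956516, -0.36244018,  0.22794751]), 'wrist_torque': array([ 0.02073713, -0.00023518,  0.01978363]), 'gripper_force': 0.0, 'opening': 0.9999459369525984}
```

View pics/top0.png

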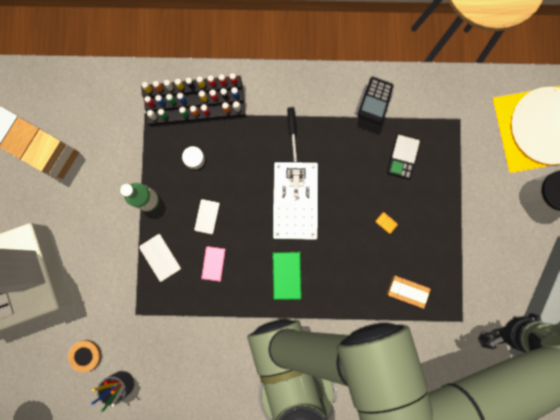

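View pics/side0.png

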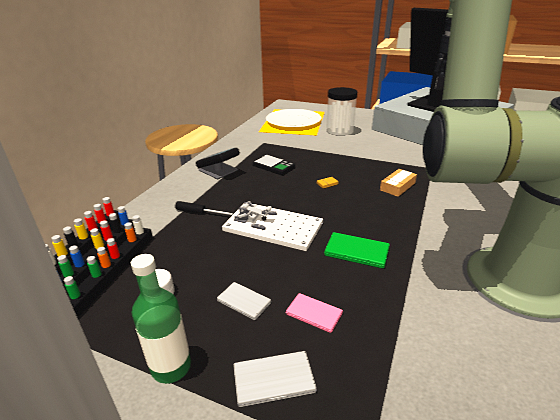

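Candidates for the case in the top view: small steel (206,217), larger steel (160,257), pink (213,264), green (287,275). By the description I choose the small steel one at (206,217), which is at (244,301) in the side view. The jig is at (296,200) in the top view with the clip end up, i.e. jig x points to world +x. I'll take outlines and one close crop.

```bash
cat > h.py <<'E'
import numpy as np, cv2
from bench import bot, imaging, solve_ik
from scipy.spatial.transform import Rotation as R
CM={n:imaging.camera_model(n) for n in("side","top")}
def ray(n,uv):
    c=CM[n]; p=np.linalg.inv(c["K"])@[uv[0],uv[1],1]
    d=R.from_euler("xyz",c["rotation"]).as_matrix()@[p[0],-p[1],-p[2]]
    return c["position"],d/np.linalg.norm(d)
def plane(n,uv,z):
    o,d=ray(n,uv); return o+d*(z-o[2])/d[2]
def proj(n,P):
    c=CM[n]; q=R.from_euler("xyz",c["rotation"]).as_matrix().T@(np.array(P,float)-c["position"])
    u=c["K"]@[q[0],-q[1],-q[2]]; return u[:2]/u[2]
def tri(a,b):
    (o1,d1),(o2,d2)=ray("top",a),ray("side",b)
    s=np.linalg.lstsq(np.c_[d1,-d2],o2-o1,rcond=None)[0]
    p,q=o1+s[0]*d1,o2+s[1]*d2; return (p+q)/2,np.linalg.norm(p-q)
def blob(img,uv,thr):
    g=cv2.cvtColor(img,cv2.COLOR_BGR2GRAY); S=4
    g=cv2.resize(g,None,fx=S,fy=S,interpolation=cv2.INTER_CUBIC)
    m=(g>thr).astype(np.uint8); m=cv2.morphologyEx(m,cv2.MORPH_CLOSE,np.ones((9,9)))
    _,l=cv2.connectedComponents(m); u,v=int(uv[0]*S+2),int(uv[1]*S+2)
    cs,_=cv2.findContours((l==l[v,u]).astype(np.uint8),cv2.RETR_EXTERNAL,cv2.CHAIN_APPROX_NONE)
    c=max(cs,key=cv2.contourArea)
    return (c[:,0].astype(float)+.5)/S-.5
E
python3 - <<'E'
from h import *
t=cv2.imread("pics/top0.png"); s=cv2.imread("pics/side0.png")
g=lambda i,u:int(i[u[1],u[0]].mean())
print(g(t,(206,217)),g(t,(240,217)),g(s,(244,300)),g(s,(200,260)), g(t,(310,230)))
for nm,z,ut,us in(("case",12,(206,217),(244,300)),("jig",15,(310,232),(300,238))):
    for n,i,u in(("top",t,ut),("side",s,us)):
        b=blob(i,u,100)
        r=cv2.minAreaRect(b.astype(np.float32))
        w=np.array([plane(n,p,z)[:2] for p in b],np.float32); W=cv2.minAreaRect(w)
        print(nm,n,"px rect",np.round(r[0],1),np.round(r[1],1),"| world",np.round(W[0],1),np.round(W[1],1),round(W[2],2))
        print(np.round(cv2.approxPolyDP(b.astype(np.float32),2.5,True)[:,0],1).tolist())
def crop(i,a,b,c,d,k): return cv2.resize(i[b:d,a:c],None,fx=k,fy=k,interpolation=cv2.INTER_CUBIC)
A=crop(t,180,150,330,250,5.33)[:,:800][:,:]
A=cv2.resize(crop(t,180,150,330,300,2.66),(400,400)); B=cv2.resize(crop(s,200,190,350,340,2.66),(400,400))
cv2.imwrite("pics/crop1.png",np.hstack([A,B]))
E
```

```text
246 47 235 42 252
case top px rect [206.4 216.2] [20.5 33.9] | world [518.  281.8] [ 62.1 102.1] 79.79
[[201.10000610351562, 198.60000610351562], [193.60000610351562, 229.39999389648438], [211.10000610351562, 234.10000610351562], [219.39999389648438, 203.10000610351562]]
case side px rect [243.3 299.6] [50.2 26.5] | world [516.4 285.9] [ 63.  101.4] 79.47
[[216.60000610351562, 296.6000061035156], [217.10000610351562, 300.3999938964844], [252.89999389648438, 319.3999938964844], [270.3999938964844, 299.8999938964844], [234.89999389648438, 281.6000061035156]]
jig top px rect [295.3 186.4] [ 45.5 106.1] | world [615.   15.3] [324.4 137. ] 0.5
[[292.6000061035156, 133.39999389648438], [293.1000061035156, 160.89999389648438], [273.3999938964844, 163.10000610351562], [272.1000061035156, 236.10000610351562], [274.6000061035156, 238.89999389648438], [315.3999938964844, 239.39999389648438], [317.8999938964844, 163.89999389648438], [296.6000061035156, 160.89999389648438]]
jig side px rect [261.3 222. ] [119.3  36.2] | world [613.5  18.5] [157.5 326. ] 89.31
[[203.10000610351562, 208.89999389648438], [230.10000610351562, 214.60000610351562], [221.39999389648438, 225.60000610351562], [222.60000610351562, 230.39999389648438], [304.1000061035156, 250.60000610351562], [322.3999938964844, 222.89999389648438], [322.1000061035156, 217.60000610351562], [249.60000610351562, 200.60000610351562], [233.89999389648438, 212.60000610351562]]
```

View pics/crop1.png

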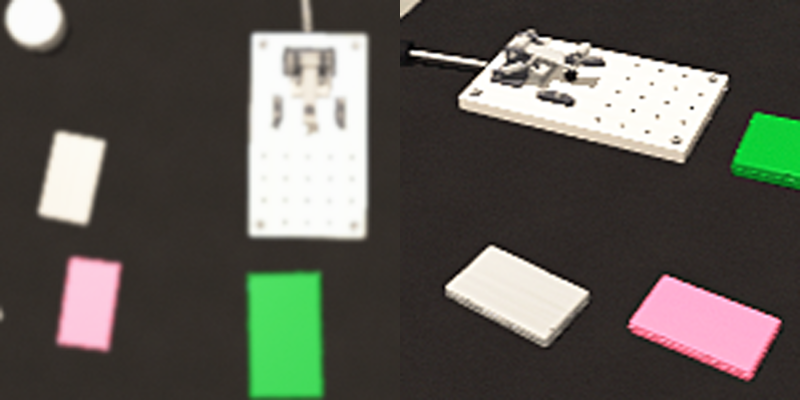

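The crop confirms the small steel case at (206,217), with the pink one below it, and the jig with its clip at the far (+x) end. Next I refine the outlines by fitting lines at half level and triangulate the top corners.

```bash
cat >> h.py <<'E'
def corners(img,uv,thr,eps,op=0):
    g=cv2.cvtColor(img,cv2.COLOR_BGR2GRAY); S=4
    g=cv2.resize(g,None,fx=S,fy=S,interpolation=cv2.INTER_CUBIC)
    m=cv2.morphologyEx((g>thr).astype(np.uint8),cv2.MORPH_CLOSE,np.ones((9,9)))
    if op: m=cv2.morphologyEx(m,cv2.MORPH_OPEN,np.ones((op,op)))
    _,l=cv2.connectedComponents(m)
    cs,_=cv2.findContours((l==l[int(uv[1]*S+2),int(uv[0]*S+2)]).astype(np.uint8),cv2.RETR_EXTERNAL,cv2.CHAIN_APPROX_NONE)
    c=max(cs,key=cv2.contourArea); h=cv2.approxPolyDP(cv2.convexHull(c),eps*S,True)[:,0].astype(float)
    P=c[:,0].astype(float); L=[]
    for a,b in zip(h,np.roll(h,-1,0)):
        e=b-a; n=np.linalg.norm(e); t=(P-a)@e/n/n; d=abs(np.cross(e/n,P-a))
        k=P[(t>.12)&(t<.88)&(d<6)]
        L.append(cv2.fitLine(k.astype(np.float32),cv2.DIST_HUBER,0,.01,.01).ravel())
    out=[]
    for p,q in zip(np.roll(L,1,0),L):
        s=np.linalg.solve(np.c_[p[:2],-q[:2]],q[2:]-p[2:]); out.append(p[2:]+s[0]*p[:2])
    return (np.array(out)+.5)/S-.5
E
python3 -W ignore - <<'E'
from h import *
t=cv2.imread("pics/top0.png"); s=cv2.imread("pics/side0.png")
for nm,z,ut,us,op in(("case",12,(206,217),(244,300),0),("jig",15,(310,232),(300,238),25)):
    ct=corners(t,ut,145,1.2,op); cs=corners(s,us,130,1.2,op)
    W=np.array([plane("top",p,z) for p in ct])[:,:2]
    print(nm,"top",np.round(ct,1).tolist(),"\n  side",np.round(cs,1).tolist())
    if len(ct)==4:
        print("  world",np.round(W,1).tolist(),"mean",W.mean(0),"sides",np.linalg.norm(W-np.roll(W,-1,0),axis=1),"ang",[round(float(np.arctan2(*(b-a)[::-1])),3) for a,b in zip(W,np.roll(W,-1,0))])
    for p,w in zip(ct,W):
        q=proj("side",[*w,z]); j=np.argmin(np.linalg.norm(cs-q,axis=1)); X,e=tri(p,cs[j])
        print("  pred",np.round(q,1),"seen",np.round(cs[j],1),"tri",np.round(X,1),round(e,1))
E
```

```text
case top [[200.60000610351562, 198.5], [219.1999969482422, 202.39999389648438], [212.1999969482422, 233.89999389648438], [193.6999969482422, 230.10000610351562]] 
  side [[216.60000610351562, 297.0], [233.6999969482422, 281.29998779296875], [270.0, 298.8999938964844], [269.6000061035156, 300.3999938964844], [253.5, 319.1000061035156], [217.39999389648438, 300.29998779296875]]
  world [[571.5, 301.4], [560.8, 244.4], [465.0, 262.6], [475.2, 318.7]] mean [518.12048335 281.75920482] sides [58.02813378 97.58023593 57.07576961 97.75828919] ang [-1.755, 2.954, 1.39, -0.178]
  pred [215.7 297.1] seen [216.6 297. ] tri [570.6 300.9  12.2] 1.9
  pred [233.8 280.5] seen [233.7 281.3] tri [561.1 244.7   9.8] 0.1
  pred [271.4 298.6] seen [270.  298.9] tri [466.2 263.2  11. ] 2.6
  pred [254.5 316.9] seen [253.5 319.1] tri [476.2 319.9   6.8] 1.5
jig top [[317.1000061035156, 162.1999969482422], [317.1000061035156, 237.3000030517578], [315.20001220703125, 238.89999389648438], [272.3999938964844, 238.10000610351562], [273.8999938964844, 161.6999969482422]] 
  side [[223.10000610351562, 230.39999389648438], [223.10000610351562, 220.0], [307.5, 203.60000610351562], [251.89999389648438, 203.60000610351562], [321.1000061035156, 217.60000610351562], [321.1000061035156, 222.89999389648438], [305.5, 249.39999389648438], [300.70001220703125, 249.39999389648438]]
  pred [244.  201.6] seen [251.9 203.6] tri [679.5 -54.8   9.5] 23.0
  pred [321.5 217.4] seen [321.1 217.6] tri [461.2 -53.1  14.2] 1.0
  pred [322.6 219. ] seen [321.1 217.6] tri [457.6 -46.5  19. ] 4.2
  pred [306.2 246.9] seen [305.5 249.4] tri [456.5  81.3   7.6] 1.0
  pred [220.7 226.3] seen [223.1 230.4] tri [687.4  80.    1.6] 7.1
```

```bash
python3 -W ignore - <<'E'
from h import *
t=cv2.imread("pics/top0.png"); s=cv2.imread("pics/side0.png")
t[:162,286:305]=0; s[:217,:234]=0
z=15
ct=corners(t,(310,232),145,3); cs=corners(s,(300,238),130,1.5)
W=np.array([plane("top",p,z) for p in ct])[:,:2]
print(np.round(ct,1).tolist(),"\n  side",np.round(cs,1).tolist())
print("  world",np.round(W,1).tolist(),"mean",W.mean(0),"sides",np.linalg.norm(W-np.roll(W,-1,0),axis=1),"ang",[round(float(np.arctan2(*(b-a)[::-1])),3) for a,b in zip(W,np.roll(W,-1,0))])
for p,w in zip(ct,W):
    q=proj("side",[*w,z]); j=np.argmin(np.linalg.norm(cs-q,axis=1)); X,e=tri(p,cs[j])
    print("  pred",np.round(q,1),"seen",np.round(cs[j],1),"tri",np.round(X,1),round(e,1))
# dark guides / hinge in the top view
g=cv2.cvtColor(t,cv2.COLOR_BGR2GRAY); m=np.zeros_like(g); m[165:205,278:314]=g[165:205,278:314]<150
n,l,st,c=cv2.connectedComponentsWithStats(m)
for a,b in zip(st[1:],c[1:]):
    if a[4]>5: print(a,np.round(b,1),plane("top",b,21).round(1))
def crop(i,a,b,c,d,k): return cv2.resize(i[b:d,a:c],None,fx=k,fy=k,interpolation=cv2.INTER_CUBIC)
cv2.imwrite("pics/crop2.png",np.hstack([crop(t,270,158,320,208,8),crop(s,220,195,270,245,8)]))
E
```

```text
[[317.1000061035156, 162.1999969482422], [317.1000061035156, 239.0], [272.3999938964844, 238.10000610351562], [273.8999938964844, 161.6999969482422]] 
  side [[220.1999969482422, 226.89999389648438], [243.6999969482422, 203.0], [246.39999389648438, 201.8000030517578], [322.5, 218.1999969482422], [321.8999938964844, 221.5], [305.0, 250.39999389648438], [223.8000030517578, 230.60000610351562]]
  world [[689.2, -50.1], [455.7, -53.2], [455.6, 81.0], [688.1, 81.3]] mean [572.13522368  14.74174001] sides [233.52567307 134.18250794 232.48055953 131.38637694] ang [-3.128, 1.571, 0.001, -1.562]
  pred [244.  201.6] seen [243.7 203. ] tri [690.3 -50.3  10.1] 0.4
  pred [323.3 217.8] seen [322.5 218.2] tri [456.8 -53.   13.5] 2.1
  pred [306.2 246.9] seen [305.  250.4] tri [457.1  81.5   4.2] 2.1
  pred [220.7 226.3] seen [220.2 226.9] tri [689.1  81.6  12.8] 1.3
[287 169   6  10  34] [290.  173.8] [650.8  31.7  21. ]
[299 169   6  10  40] [301.4 173.5] [652.5  -2.7  21. ]
```

View pics/crop2.png

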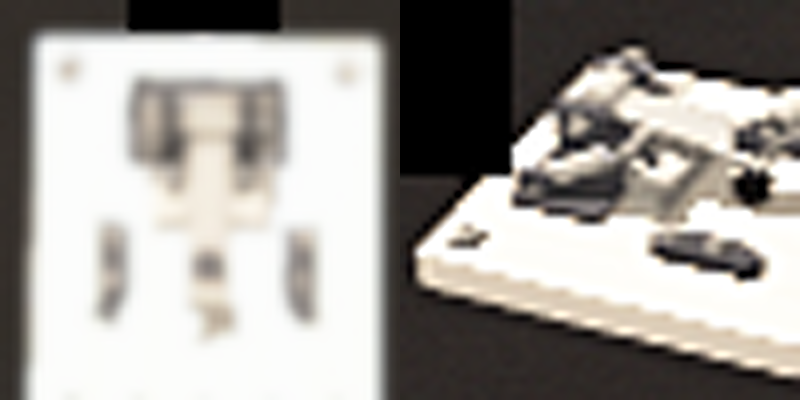

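Jig: centre (572.5, 14.7), yaw about 0.007, top at about 13–15 mm, edges at top-view u 273–317 and v 162–239. Case: centre (518.1, 281.8), yaw −0.183, top at about 11 mm. The crop shows the clip down, with its eye at about top (296.5,197). Next I open the clip.

```bash
cat >> h.py <<'E'
J=np.array([572.5,14.7]); YAW=0.007
def jig(x,y,z):
    c,s=np.cos(YAW),np.sin(YAW); return np.array([J[0]+c*x-s*y,J[1]+s*x+c*y,z])
def eye(t): return jig(78-66*np.cos(t)+8*np.sin(t),0,44+66*np.sin(t)+8*np.cos(t))
DOWN=np.array([np.pi,0,YAW])
E
python3 - <<'E'
from h import *
off=np.array([-2,0,-16.])
ts=np.arange(0,1.76,.125)
for p in [eye(0)+off+[0,0,70],*[eye(t)+off for t in ts]]: assert solve_ik(p,DOWN) is not None,p
bot.grip(.45)
bot.move_ptp(eye(0)+off+[0,0,70],DOWN)
print(bot.get_state()["t"])
print(bot.movel(eye(0)+off,max_speed=80,threshold=6))
s=bot.get_state(); print(s["t"],s["tcp_pos"],eye(0)+off,s["contact_force"])
bot.grip(0.0,40)
s=bot.get_state(); print(s["t"],s["opening"],s["gripper_force"],s["contact_force"])
cv2.imwrite("pics/s1.png",imaging.capture("side"))
i=cv2.imread("pics/s1.png"); cv2.imwrite("pics/crop3.png",cv2.resize(i[130:270,180:360],None,fx=4,fy=4,interpolation=cv2.INTER_CUBIC))
E
```

```text
2.875
False
3.9 [583.01175159  14.74244771  36.48038051] [582.499706    14.78399931  36.        ] [-0.6545177  -0.25516038  0.60634469]
4.35 0.00023176204217791155 0.0 [ 0.11963082  0.71600877 -0.06381016]
```

View pics/crop3.png

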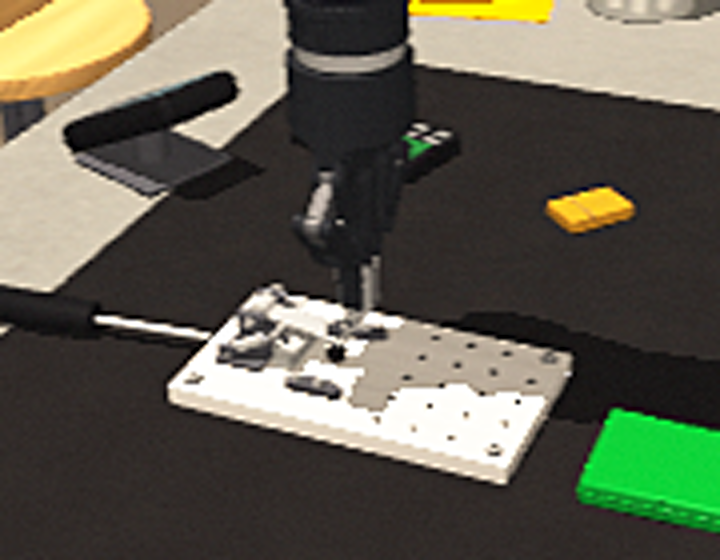

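The fingers closed on nothing. In the side view the fingertips are at about (269,206), while the clip's end with the dark foot is at about (264,218). I'll compare these with the projections.

```bash
python3 - <<'E'
from h import *
s=bot.get_state(); print(s["tcp_pos"],s["orientation"])
for k,p in(("tcp",s["tcp_pos"]),("eye",eye(0)),("eye.2",eye(.2)),("foot",jig(21,0,15)),("hinge",jig(78,0,44)),("guideL end",jig(6,35,21)),("guideR",jig(6,-35,21)),("guideL far",jig(44,35,21)),("cheek",jig(67,18,50)),("cheekfar",jig(89,18,50)),("stoptop",jig(43,22,32)),("stoptop-",jig(43,-22,32))):
    print(k,proj("side",p).round(1),((proj("side",p)-[180,130])*4).round(0),"top",proj("top",p).round(1),((proj("top",p)-[270,158])*8).round(0))
i=cv2.imread("pics/s1.png"); j=cv2.imread("pics/top0.png")
a=cv2.resize(i[185:235,230:280],(400,400),interpolation=cv2.INTER_CUBIC)
b=cv2.resize(cv2.imread("pics/side0.png")[185:235,230:280],(400,400),interpolation=cv2.INTER_CUBIC)
cv2.imwrite("pics/crop4.png",np.hstack([a,b]))
E
```

```text
[582.545731    14.77079321  36.09568011] [ 3.14154622e+00 -1.47472398e-04  7.04661528e-03]
tcp [268.6 214.5] [354. 338.] top [295.4 195.7] [203. 302.]
eye [267.7 209.2] [351. 317.] top [295.5 194.4] [204. 291.]
eye.2 [266.5 204.6] [346. 298.] top [295.6 192.8] [205. 278.]
foot [265.  220.4] [340. 362.] top [295.2 193. ] [202. 280.]
hinge [244.9 206.9] [259. 308.] top [295.7 172.7] [205. 118.]
guideL end [264.6 226.9] [338. 387.] top [283.6 197.5] [109. 316.]
guideR [275.5 212.9] [382. 332.] top [306.9 197.8] [295. 318.]
guideL far [251.1 223.8] [284. 375.] top [283.8 185. ] [110. 216.]
cheek [245.3 209.2] [261. 317.] top [289.6 176. ] [157. 144.]
cheekfar [237.8 207.5] [231. 310.] top [289.7 168.7] [158.  85.]
stoptop [253.4 217.7] [294. 351.] top [288.1 184.9] [145. 215.]
stoptop- [260.7 209.2] [323. 317.] top [302.8 185. ] [262. 216.]
```

View pics/crop4.png

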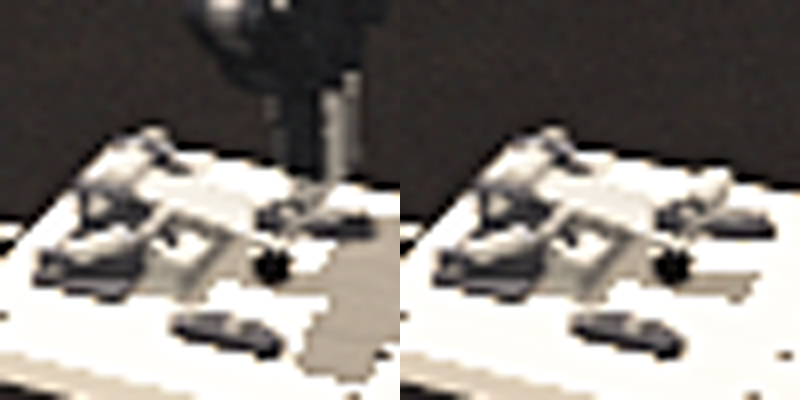

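The eye appears where predicted, (268,209). The fingertips appear higher than the TCP projection. I'll raise the tool and check the tip's actual position against the reported TCP.

```bash
python3 - <<'E'
from h import *
s=bot.get_state()
bot.movel(s["tcp_pos"]+[0,0,90],max_speed=150)
i=imaging.capture("side"); s=bot.get_state()
print(s["t"],s["tcp_pos"],proj("side",s["tcp_pos"]),proj("side",s["tcp_pos"]-[0,0,-19]),s["opening"])
q=proj("side",s["tcp_pos"]).astype(int)
c=i[q[1]-50:q[1]+50,q[0]-50:q[0]+50].copy()
c=cv2.resize(c,(600,600),interpolation=cv2.INTER_CUBIC); c=np.clip(c.astype(float)*1.6,0,255).astype(np.uint8)
cv2.drawMarker(c,(303,303),(0,0,255),cv2.MARKER_CROSS,14)
cv2.imwrite("pics/crop5.png",c)
E
```

```text
5.2 [581.58891422  14.87353228 124.89898074] [267.77394997 184.24783604] [267.5199814  177.34402104] -0.002011253279417072
```

View pics/crop5.png

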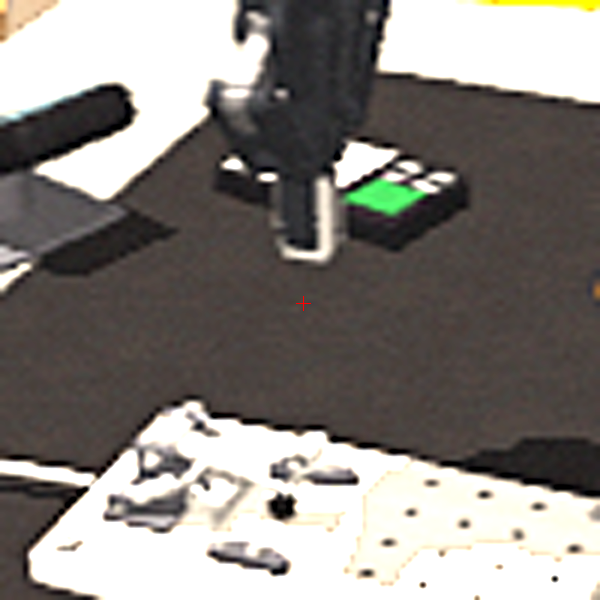

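The fingertips show about 7.5 px (about 20 mm) above the reported TCP, and laterally they fit. So the fingers end well short of the TCP as described, and I descended too little. I'll go about 18 mm lower, guarded by the force threshold.

```bash
python3 - <<'E'
from h import *
off=np.array([-2,0,-34.])
bot.grip(.45)
print(bot.movel(eye(0)+off+[0,0,25],max_speed=120,threshold=8),bot.movel(eye(0)+off,max_speed=40,threshold=5))
s=bot.get_state(); print(s["t"],s["tcp_pos"],s["contact_force"])
bot.grip(0.0,40)
s=bot.get_state(); print(s["t"],s["opening"],s["gripper_force"],s["contact_force"])
E
```

```text
False False
7.2667 [582.55130305  14.77459721  17.98451849] [-1.2449919   0.05899156 -0.35548386]
7.5917 0.1701600913638302 39.14847135543823 [0.02125534 4.78361987 1.85207372]
```

Opening 0.17 means the eye is pinched. Now I swing it open.

```bash
python3 - <<'E'
from h import *
off=np.array([-2,0,-34.])
for t in np.arange(.12,1.78,.138):
    bot.movel(eye(t)+off,max_speed=70,threshold=35)
    s=bot.get_state(); print(round(t,2),s["t"].__round__(2),s["opening"].round(3),s["contact_force"].round(1),(s["tcp_pos"]-eye(t)-off).round(1))
    if s["opening"]<.1: break
cv2.imwrite("pics/s2.png",imaging.capture("side"))
E
```

```text
Traceback (most recent call last):
AttributeError: 'float' object has no attribute 'round'
```

```bash
python3 - <<'E'
from h import *
off=np.array([-2,0,-34.])
for t in np.arange(.258,1.78,.138):
    bot.movel(eye(t)+off,max_speed=70,threshold=35)
    s=bot.get_state(); print(round(t,2),round(s["t"],2),round(s["opening"],3),s["contact_force"].round(1),(s["tcp_pos"]-eye(t)-off).round(1))
    if s["opening"]<.1: break
cv2.imwrite("pics/s2.png",imaging.capture("side"))
E
```

```text
0.26 8.14 0.173 [  3.9   5.  -10.4] [-0.8  1.2 -1.4]
0.4 8.43 0.172 [  1.7   4.6 -10. ] [-1.5  1.2 -1.7]
0.53 8.71 0.172 [  0.1   5.2 -10. ] [-1.9  1.2 -1.4]
0.67 8.99 0.173 [-2.3  4.9 -8.6] [-2.2  1.2 -1.1]
0.81 9.28 0.17 [-2.8  5.4 -6. ] [-2.4  1.2 -1. ]
0.95 9.56 0.17 [-4.9  5.5 -4.2] [-2.8  1.1 -0.8]
1.09 9.84 0.168 [-5.5  4.5 -1.6] [-2.7  1.1 -0.5]
1.22 10.12 0.17 [-5.2  6.   0.8] [-1.8  1.   0.1]
1.36 10.41 0.168 [-3.8  4.9  1.6] [-0.9  1.1  0.6]
1.5 10.69 0.168 [-2.3  4.8  3.1] [0.2 1.1 1.2]
1.64 10.97 0.163 [-1.1  5.5  2.9] [1.3 1.  1.7]
1.78 11.26 0.167 [0.9 5.4 4.1] [2.4 1.  2.2]
```

The clip followed to about 1.78 rad. The steady side force puts the clip axis at y ≈ 15.9, which I take over. Next I release and go to the case, probing the counter for the fingertip height.

```bash
sed -i 's/J=np.array(\[572.5,14.7\])/J=np.array([572.5,15.9])/' h.py; python3 - <<'E'
from h import *
bot.grip(.45); bot.dwell(.2)
p=bot.get_state()["tcp_pos"]; bot.movel(p+[0,0,60],max_speed=150)
C=np.array([518.1,282.8]); a=-.183
g=C-20*np.array([np.cos(a),np.sin(a)])
o=[np.pi,0,a]
bot.grip(.85,30)
bot.move_ptp([*g,60],o)
print(bot.get_state()["t"])
print(bot.movel([*g,0],max_speed=100,threshold=8))
print(bot.movel([*g,-32],max_speed=25,threshold=4))
s=bot.get_state(); print(s["t"],s["tcp_pos"],s["contact_force"],s["opening"])
i=imaging.capture("side"); cv2.imwrite("pics/s3.png",i)
cv2.imwrite("pics/crop6.png",cv2.resize(i[130:330,170:350],None,fx=3,fy=3,interpolation=cv2.INTER_CUBIC))
E
```

```text
17.4667
False
True
19.3417 [498.2526726  286.36693184 -30.54894065] [-0.20524327 -0.4217478   5.12075281] 0.8516158659259762
```

View pics/crop6.png

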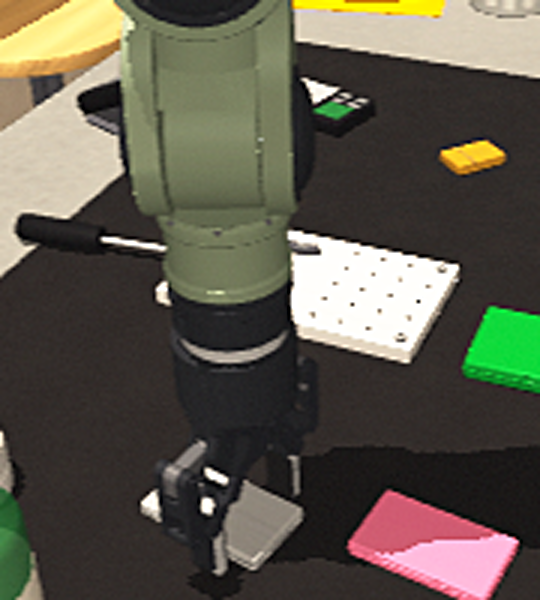

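The fingers straddle the case at both long sides ((270,470) and (215,560) in the crop), with the tips touching the counter at TCP z ≈ −30.5. I raise the tool, grip, and carry the case to the bed.

```bash
python3 - <<'E'
from h import *
p=bot.get_state()["tcp_pos"]; p[2]=-25; bot.movel(p,max_speed=40)
bot.grip(0.0,35)
s=bot.get_state(); print(s["t"],s["opening"],s["gripper_force"],s["contact_force"],s["tcp_pos"])
z0=s["tcp_pos"][2]
bot.movel(s["tcp_pos"]*[1,1,0]+[0,0,z0+50],max_speed=120)
s=bot.get_state(); print(s["opening"],s["contact_force"])
# case middle at jig x=-62 -> tool at -82
bot.movel(jig(-82,0,z0+50),rot=DOWN,max_speed=150)
print(bot.movel(jig(-82,0,z0+19),max_speed=120,threshold=8))
print(bot.movel(jig(-82,0,z0+10),max_speed=20,threshold=3))
s=bot.get_state(); print(s["t"],s["tcp_pos"],z0,s["contact_force"],s["opening"])
for n in("side","top"): cv2.imwrite(f"pics/{n}4.png",imaging.capture(n))
a=cv2.imread("pics/side4.png")[170:270,200:350]; b=cv2.imread("pics/top4.png")[150:250,220:370]
cv2.imwrite("pics/crop7.png",np.hstack([cv2.resize(x,(400,267),interpolation=cv2.INTER_CUBIC) for x in(a,b)]))
E
```

```text
19.9917 0.6447746440343275 37.604493498802185 [-0.71358156  0.39590646  2.59571229] [498.17142204 286.40291546 -24.96147455]
0.6454029410644951 [ 0.5265137   0.73047713 -1.7402784 ]Traceback (most recent call last):
  File "<stdin>", line 9, in <module>
bench.IKError: the arm cannot follow that straight line within its joint ranges
```

```bash
python3 - <<'E'
from h import *
z0=-25.; s=bot.get_state(); print(s["qpos"].round(2))
for y in(0,np.pi,-np.pi):
    for x in(-82,-20):
        q=solve_ik(jig(x,0,z0+40),[np.pi,0,YAW+y]); print(y,x,None if q is None else np.round(q,2))
E
```

```text
[ 0.39  0.56 -0.35  0.66  0.   -2.57]
0 -82 [-0.12  0.45 -0.59  0.53  0.    3.02]
0 -20 [-0.11  0.54 -0.42  0.61  0.    3.03]
3.141592653589793 -82 [-0.12  0.45 -0.59  0.53  0.   -0.13]
3.141592653589793 -20 [-0.11  0.54 -0.42  0.61  0.   -0.11]
-3.141592653589793 -82 [-0.12  0.45 -0.59  0.53  0.   -0.13]
-3.141592653589793 -20 [-0.11  0.54 -0.42  0.61  0.   -0.11]
```

Wrist range: the same pose is reachable via q6 = +3.02. I lift and make the joint move there.

```bash
cat > go.py <<'E'
from h import *
z0=-25.
bot.grip(0.0,55)
p=bot.get_state()["tcp_pos"]; p[2]=110; bot.movel(p,max_speed=200)
bot.move_ptp(jig(-82,0,110),DOWN)
s=bot.get_state(); print(s["t"],s["opening"],s["qpos"].round(2))
print(bot.movel(jig(-82,0,z0+21),max_speed=130,threshold=8))
print(bot.movel(jig(-82,0,z0+8),max_speed=20,threshold=3))
s=bot.get_state(); print(s["t"],s["tcp_pos"],s["contact_force"],s["opening"])
for n in("side","top"): cv2.imwrite(f"pics/{n}4.png",imaging.capture(n))
a=cv2.imread("pics/side4.png")[170:270,200:350]; b=cv2.imread("pics/top4.png")[150:250,220:370]
cv2.imwrite("pics/crop7.png",np.hstack([cv2.resize(x,(400,267),interpolation=cv2.INTER_CUBIC) for x in(a,b)]))
E
python3 go.py
```

```text
25.9417 0.6340337650045657 [-0.12  0.31 -0.49  0.77  0.    3.02]
False
True
27.3917 [491.11349108  15.27572608  -9.76966489] [-0.86522217  0.15559783  5.78491862] 0.6389889499091611
```

View pics/crop7.png

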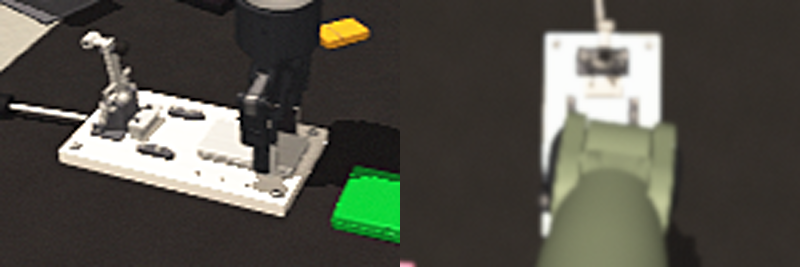

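The case lies on the bed with its near end under the fingers, and the clip stands open (side crop, (95,45)). Now I slide it in, guarded.

```bash
cat > slide.py <<'E'
from h import *
import sys
z=-9.3
def st(k):
    s=bot.get_state(); p=s["tcp_pos"]; c,n=np.cos(YAW),np.sin(YAW); d=p[:2]-J
    print(k,round(s["t"],2),"jig",np.round([c*d[0]+n*d[1],-n*d[0]+c*d[1],p[2]],2),s["contact_force"].round(2),s["wrist_torque"].round(2),round(s["opening"],3)); return s
if __name__=="__main__":
    bot.movel(jig(-82,0,z),max_speed=20); st("start")
    r=bot.movel(jig(-66,0,z),max_speed=60,threshold=6); st(r)
    r=bot.movel(jig(-50,0,z),max_speed=25,threshold=4); st(r)
    if not r:
        r=bot.movel(jig(-27,0,z),max_speed=25,threshold=4); st(r)
        if not r:
            r=bot.movel(jig(-10,0,z),max_speed=8,threshold=3.5); st(r)
E
python3 slide.py
```

```text
start 27.74 jig [-82.14   0.    -9.4 ] [ 1.3   0.41 -0.82] [ 0.02  0.02 -0.04] 0.638
True 27.96 jig [-7.711e+01 -3.000e-02 -9.750e+00] [ 3.26 -0.41  4.05] [-0.13 -0.58  0.02] 0.638
True 28.28 jig [-7.797e+01  6.000e-02 -9.750e+00] [-0.78  0.35  4.14] [-0.03  0.14  0.01] 0.635
```

The threshold trips on acceleration and bed-contact transients. I'll go slower, a touch higher, with a larger threshold in the free part.

```bash
python3 - <<'E'
from h import *
from slide import st
z=-8.9
x=st("s")["tcp_pos"]
r=bot.movel(jig(-64,0,z),max_speed=20,threshold=9); st(r)
if not r:
    r=bot.movel(jig(-50,0,z),max_speed=15,threshold=6); st(r)
    if not r: r=bot.movel(jig(-28,0,z),max_speed=20,threshold=6); st(r)
E
```

```text
s 28.28 jig [-7.797e+01  6.000e-02 -9.750e+00] [-0.78  0.35  4.14] [-0.03  0.14  0.01] 0.635
True 28.57 jig [-7.81e+01  2.00e-02 -9.75e+00] [-0.88 -0.64  4.42] [-0.08  0.01  0.03] 0.636
```

```bash
python3 - <<'E'
from h import *
from slide import st
bot.movel(jig(-78,0,-8.3),max_speed=10); st("up")
r=bot.movel(jig(-70,0,-8.3),max_speed=20); st(r)
i=imaging.capture("side")[180:260,230:350]
cv2.imwrite("pics/crop8.png",cv2.resize(i,None,fx=6,fy=6,interpolation=cv2.INTER_CUBIC))
E
```

```text
up 28.88 jig [-78.83   0.1   -8.66] [-0.12  0.57 -0.67] [-0.02  0.02  0.01] 0.634
False 29.43 jig [-6.996e+01  3.000e-02 -8.350e+00] [ 0.69  0.58 -0.23] [-0.02  0.03  0.02] 0.635
```

View pics/crop8.png

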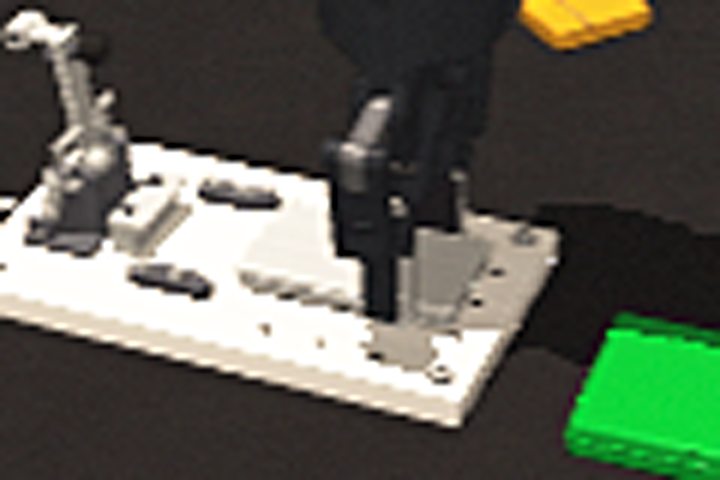

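The case is clear of the bed (about 1 mm) and aligned with the guides (gap between (170,280) and (240,192) in the crop). I continue into the guides.

```bash
python3 - <<'E'
from h import *
from slide import st
z=-8.5
for x,v in((-62,20),(-54,15),(-46,15),(-36,20),(-29,20)):
    r=bot.movel(jig(x,0,z),max_speed=v,threshold=6); s=st(r)
    if r: break
E
```

```text
False 30.02 jig [-62.    -0.    -8.54] [-0.23 -0.14 -1.62] [ 0.   -0.    0.04] 0.637
False 30.71 jig [-5.409e+01  1.000e-02 -8.560e+00] [ 0.1   0.01 -0.48] [-0.01  0.02  0.02] 0.635
False 31.39 jig [-4.609e+01  3.000e-02 -8.570e+00] [0.18 0.08 0.15] [ 0.01 -0.   -0.02] 0.634
False 32.04 jig [-36.09  -0.    -8.58] [ 0.04 -0.05 -1.12] [ 0.03 -0.02  0.06] 0.634
False 32.54 jig [-2.893e+01  1.000e-02 -8.520e+00] [-0.05 -0.17 -1.06] [ 0.04  0.01 -0.04] 0.635
```

It entered the guides without touching. I let the case down flat, regrip lightly, and push home slowly.

```bash
python3 - <<'E'
from h import *
from slide import st
z=-8.8
bot.grip(.70); bot.dwell(.2); bot.grip(0.0,25); st("regrip")
x=-29; r=False
while x<-12 and not r:
    x+=4; r=bot.movel(jig(x,0,z),max_speed=10,threshold=3.5); s=st(r)
bot.dwell(.3); s=st("hold")
E
```

```text
regrip 33.19 jig [-28.91   0.04  -8.27] [-0.83  1.38  2.72] [0.04 0.18 0.  ] 0.645
True 33.4 jig [-28.91   0.05  -8.26] [-0.77 -0.6   4.54] [0.03 0.04 0.03] 0.644
hold 33.7 jig [-28.88   0.04  -8.24] [-0.54  0.18  4.85] [-0.05 -0.03 -0.  ] 0.645
```

```bash
python3 - <<'E'
from h import *
from slide import st
z=-8.0
bot.movel(jig(-28.5,0,z),max_speed=10); st("up")
x=-28.5; r=False
while x<-12 and not r:
    x+=4; r=bot.movel(jig(x,0,z),max_speed=10,threshold=4); s=st(r)
    if r and abs(s["contact_force"][0])<2 and x<-22: r=False; print("false trip?"); break
bot.dwell(.3); s=st("hold")
E
```

```text
up 33.98 jig [-28.69  -0.    -8.23] [0.45 1.89 1.01] [-0.02 -0.05  0.01] 0.647
True 34.22 jig [-2.873e+01 -2.000e-02 -8.270e+00] [-0.12  0.25  4.16] [0.01 0.03 0.02] 0.644
false trip?
hold 34.52 jig [-28.71  -0.03  -8.27] [-0.87  1.03  4.85] [-0.03 -0.04 -0.01] 0.647
```

```bash
python3 - <<'E'
from h import *
from slide import st
z=-7.6
bot.movel(jig(-28.5,0,z),max_speed=10); bot.dwell(.1); st("up")
bot.movel(jig(-25.5,0,z),max_speed=10); st("a")
x=-25.5; r=False
while x<-12 and not r:
    x+=3; r=bot.movel(jig(x,0,z),max_speed=8,threshold=4); s=st(r)
bot.dwell(.3); s=st("hold")
E
```

```text
up 34.89 jig [-28.93   0.05  -7.94] [-0.49 -0.08 -0.51] [-0.01  0.04  0.04] 0.651
a 35.34 jig [-2.548e+01  1.000e-02 -7.690e+00] [-0.04 -0.15 -0.26] [ 0.06 -0.04 -0.01] 0.647
False 35.87 jig [-2.25e+01  2.00e-02 -7.61e+00] [0.49 0.04 0.01] [0.01 0.04 0.03] 0.647
True 36.27 jig [-21.33   0.07  -8.25] [-0.17  0.27  3.27] [ 0.   -0.11 -0.02] 0.649
hold 36.57 jig [-21.32   0.08  -8.25] [2.43 0.7  5.16] [-0.03 -0.5  -0.02] 0.647
```

After a tripped move the arm sags about 0.6 mm, which explains the z force. I'll press on without the threshold in 0.4 mm steps, watching Fx.

```bash
python3 - <<'E'
from h import *
from slide import st
z=-7.6
bot.movel(jig(-21.8,0,z),max_speed=10); bot.dwell(.1); s=st("up"); b=s["contact_force"][0]
x=-21.8
while x<-16:
    x+=.4; bot.movel(jig(x,0,z),max_speed=6); bot.dwell(.1); s=st(round(x,1))
    if s["contact_force"][0]-b<-4.5: break
bot.dwell(.35); st("hold")
E
```

```text
up 36.97 jig [-22.41   0.05  -7.96] [1.34 0.8  1.21] [-0.05 -0.18  0.05] 0.649
-21.4 37.32 jig [-21.92   0.08  -7.8 ] [-0.75  0.08  0.39] [ 0.07  0.06 -0.03] 0.645
-21.0 37.67 jig [-21.27   0.04  -7.72] [-1.11  0.91  0.2 ] [ 0.04  0.23 -0.06] 0.645
-20.6 38.02 jig [-21.24   0.07  -7.77] [-3.08 -0.13  0.25] [ 0.03  0.62 -0.05] 0.65
-20.2 38.37 jig [-21.26   0.1   -7.87] [-5.11  0.53  1.32] [ 0.08  0.92 -0.04] 0.647
hold 38.72 jig [-21.28   0.11  -7.9 ] [-4.6  -0.5   1.06] [ 0.07  1.   -0.02] 0.639
```

Pressed at about 5 N for 0.45 s at the stop. I release and go to pinch the open clip's eye.

```bash
python3 - <<'E'
from h import *
from slide import st
bot.grip(.78); 
p=bot.get_state()["tcp_pos"]; bot.movel(p+[0,0,90],max_speed=120)
off=np.array([-1,0,-34.])
T=1.88
bot.grip(.45,45)
bot.movel(eye(T)+off+[-20,0,45],rot=DOWN,max_speed=180)
bot.movel(eye(T)+off+[0,0,45],max_speed=100)
print(bot.movel(eye(T)+off,max_speed=50,threshold=6)); st("at")
bot.grip(0.0,45); st("pinch")
i=imaging.capture("side")[150:250,210:335]; cv2.imwrite("pics/crop9.png",cv2.resize(i,None,fx=6,fy=6,interpolation=cv2.INTER_CUBIC))
E
```

```text
False
at 42.43 jig [ 1.0506e+02 -3.0000e-02  7.0830e+01] [-0.    0.33  0.55] [0.   0.02 0.02] 0.453
pinch 42.77 jig [105.07  -0.12  71.07] [-0.68 -0.26  2.16] [-0.1   0.09  0.03] 0.168
```

View pics/crop9.png

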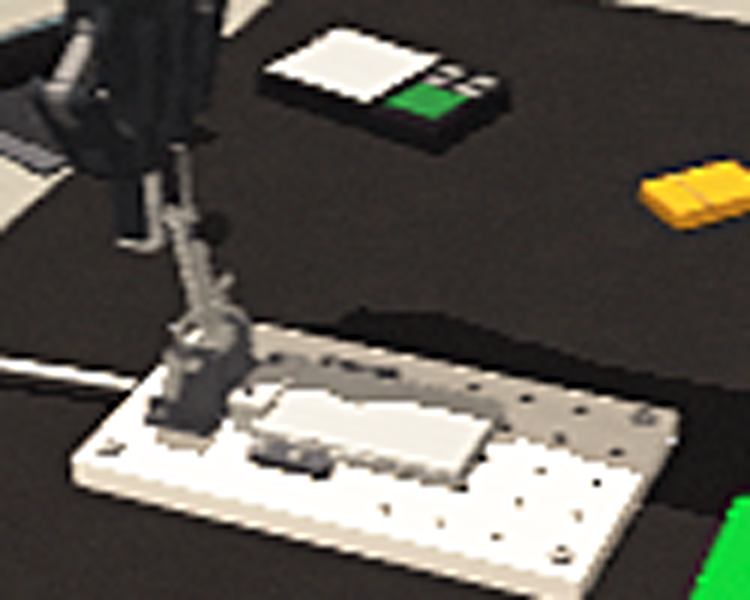

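```bash
python3 - <<'E'
from h import *
for t in(1.8,1.88,1.95): print(t,((proj("side",eye(t))-[210,150])*6).round(), eye(t))
p=bot.get_state()["tcp_pos"]
for dx in(-11,0,11):
  for dy in(8,22): print(dx,dy,((proj("side",p+[dx,dy,21])-[210,150])*6).round())
E
```

```text
1.8 [151. 208.] [673.28365005  16.60549707 106.45632688]
1.88 [141. 210.] [678.2018311   16.6399249  104.43562745]
1.95 [133. 213.] [682.36092094  16.66903901 102.34989454]
-11 8 [158. 249.]
-11 22 [142. 264.]
0 8 [136. 244.]
0 22 [120. 260.]
11 8 [113. 240.]
11 22 [ 97. 255.]
```

The eye projects to (141,210), inside the near finger's width (113–158), so the pinch is centred. I bring the clip down.

```bash
python3 - <<'E'
from h import *
off=np.array([-1,0,-34.])
bot.grip(0.0,60)
for t in [*np.arange(1.75,.4,-.13),.4,.32,.25,.2]:
    bot.movel(eye(t)+off,max_speed=60 if t>.45 else 25)
    s=bot.get_state(); print(round(t,2),round(s["t"],2),round(s["opening"],3),s["contact_force"].round(1),(s["tcp_pos"]-eye(t)-off).round(1))
i=imaging.capture("side")[150:250,210:335]; cv2.imwrite("pics/crop10.png",cv2.resize(i,None,fx=6,fy=6,interpolation=cv2.INTER_CUBIC))
E
```

```text
1.75 43.33 0.164 [ 7.1 -0.6 -4.5] [ 2.6 -0.1  0.1]
1.62 43.62 0.162 [ 7.3 -0.5 -4.1] [ 2.8 -0.1  0.2]
1.49 43.91 0.164 [ 8.6 -0.7 -3.9] [ 3.1 -0.   0.1]
1.36 44.2 0.165 [ 7.3  0.1 -3.6] [ 3.  -0.   0.2]
1.23 44.49 0.161 [ 6.5  0.5 -1.4] [2.9 0.  0.6]
1.1 44.78 0.151 [ 7.1  1.  -0.1] [4.1 0.1 1.3]
0.97 45.08 0.141 [6.4 0.6 4.9] [3.7 0.1 1.7]
0.84 45.37 0.14 [ 2.6 -0.   6.5] [1.9 0.1 1.2]
0.71 45.66 0.137 [-2.3  0.2  3.2] [-1.   0.1 -0.4]
0.58 45.95 0.134 [-3.2  0.6 15.6] [1.6 0.1 2.2]
0.45 46.24 -0.0 [-12.3  -0.4   1.2] [-8.5  0.4 -2.7]
0.4 46.52 0.001 [-11.3   0.1   0.1] [-8.5  0.3 -3.5]
0.32 46.89 0.0 [-13.6  -0.2   2.6] [-8.4  0.4 -3.1]
0.25 47.23 -0.0 [-14.4  -0.1   2. ] [-9.6  0.4 -3.4]
0.2 47.51 0.002 [-15.8  -1.    2.1] [-10.3   0.4  -3.7]
```

View pics/crop10.png

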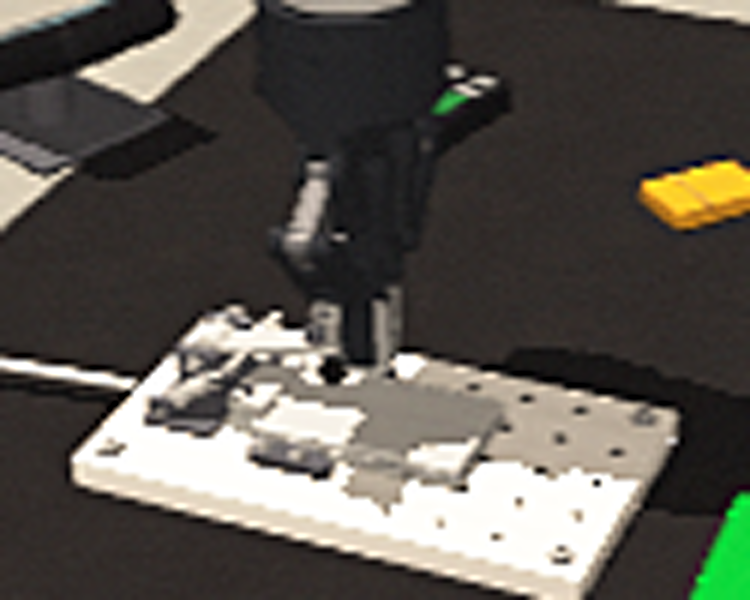

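```bash
python3 - <<'E'
from h import *
from slide import st
s=st("now")
f=lambda P:((proj("side",P)-[210,150])*6).round()
for t in(.22,.3,.4,.5,.6):
    c,n=np.cos(t),np.sin(t)
    print(t,"foot",f(jig(78-52*c-26*n,0,44+52*n-26*c)),"eye",f(eye(t)),eye(t).round())
p=s["tcp_pos"]; print([f(p+[dx,0,20]) for dx in(-11,0,11)])
E
```

```text
now 47.56 jig [ 3.62  0.45 27.25] [-15.84  -0.78   1.18] [-0.17  3.03  0.02] 0.004
0.22 foot [326. 395.] eye [337. 326.] [588.  16.  66.]
0.3 foot [328. 387.] eye [332. 316.] [590.  16.  71.]
0.4 foot [329. 376.] eye [325. 302.] [593.  16.  77.]
0.5 foot [329. 364.] eye [317. 289.] [596.  16.  83.]
0.6 foot [327. 353.] eye [307. 277.] [601.  16.  88.]
[array([386., 375.]), array([363., 370.]), array([339., 365.])]
```

The foot at (333,370) fits a clip angle of about 0.42. The pinch slipped, but the shut fingers now stand in front of the eye, which leans on them at Fx ≈ −15 N. As the eye must move −x to fall, drawing the fingers slowly back in −x lets it down under control.

```bash
python3 - <<'E'
from h import *
from slide import st
p=eye(.2)+[-1,0,-34.]
for k in range(24):
    p=p-[.8,0,0]; bot.movel(p,max_speed=6)
    s=st(k+1)
    if abs(s["contact_force"][0])<2 and k>3: break
    if s["t"]>60: break
i=imaging.capture("side"); cv2.imwrite("pics/s11.png",i)
g=cv2.cvtColor(i,cv2.COLOR_BGR2GRAY)[200:225,255:275]
y,x=np.where(g<45); print("dark foot px",len(x),((x.mean()+255-210)*6).round(),((y.mean()+200-150)*6).round())
E
```

```text
1 47.84 jig [ 3.83  0.45 27.54] [-13.8   -1.09   1.55] [-0.16  2.68 -0.  ] 0.002
2 48.12 jig [ 3.96  0.43 27.74] [-12.12   0.4    0.37] [-0.07  2.3   0.02] -0.002
3 48.41 jig [ 4.1   0.46 27.94] [-10.63   0.25  -1.05] [-0.06  1.98  0.01] -0.001
4 48.69 jig [ 4.2   0.44 28.11] [-8.65 -0.59 -0.28] [-0.08  1.64 -0.03] -0.003
5 48.98 jig [ 4.32  0.45 28.32] [-7.28 -0.22 -2.83] [-0.04  1.29 -0.02] -0.002
6 49.26 jig [ 4.57  0.42 28.76] [-6.68  0.42 -1.84] [ 0.02  1.26 -0.03] 0.001
7 49.54 jig [ 4.81  0.42 29.26] [-6.46 -0.54 -2.45] [ 0.05  1.23 -0.05] -0.004
8 49.83 jig [ 5.02  0.37 29.78] [-6.27  0.31 -2.21] [ 0.1   1.23 -0.04] 0.001
9 50.11 jig [ 5.14  0.3  30.22] [-6.45  0.61 -3.24] [0.07 1.11 0.04] 0.001
10 50.39 jig [ 5.11  0.22 30.59] [-5.44  0.87 -3.22] [0.08 1.11 0.01] 0.001
11 50.67 jig [ 4.83  0.09 30.84] [-3.96  0.4  -3.14] [0.11 0.98 0.  ] 0.003
12 50.96 jig [4.290e+00 1.000e-02 3.097e+01] [-4.6   0.74 -3.76] [0.03 0.89 0.01] -0.003
13 51.24 jig [3.390e+00 1.000e-02 3.094e+01] [-4.75  0.72 -2.83] [-0.02  0.96  0.  ] -0.001
14 51.52 jig [ 2.46  0.08 30.88] [-5.56  0.95 -2.7 ] [-0.01  0.98 -0.03] 0.006
15 51.81 jig [ 1.66  0.11 30.89] [-5.16  0.35 -3.6 ] [-0.03  1.04  0.04] -0.002
16 52.09 jig [ 0.88  0.11 30.87] [-4.97  0.59 -3.85] [-0.01  1.08 -0.03] -0.001
17 52.38 jig [-0.04  0.14 30.83] [-5.08  0.14 -4.42] [-0.    1.04  0.02] -0.0
18 52.66 jig [-0.13  0.13 31.17] [-4.02 -0.42 -3.36] [ 0.07  0.77 -0.02] 0.0
19 52.94 jig [-2.10e-01  3.00e-02  3.15e+01] [-1.51  0.06 -2.16] [0.07 0.39 0.01] 0.002
dark foot px 92 340.0 332.0
```

Fx has decayed to about 0 with the fingers at jig x ≈ 0, as expected when the foot lands (about −1.7). I draw back slowly, then lift clear and measure the foot by numbers.

```bash
python3 -W ignore - <<'E'
from h import *
from slide import st
p=eye(.2)+[-1,0,-34.]-[.8*19,0,0]
for k in range(4):
    p=p-[.8,0,0]; bot.movel(p,max_speed=6); st(k)
bot.movel(p-[25,0,0],max_speed=60); bot.movel(p+[-60,0,120],max_speed=150); st("clear")
i=imaging.capture("side"); cv2.imwrite("pics/s12.png",i)
f=lambda P:proj("side",P).round(1)
for t in(.22,.3,.4): 
    c,n=np.cos(t),np.sin(t); print(t,"foot",f(jig(78-52*c-26*n,0,44+52*n-26*c)),"eye",f(eye(t)))
g=cv2.cvtColor(i,cv2.COLOR_BGR2GRAY); m=np.zeros_like(g); m[205:225,256:276]=g[205:225,256:276]<60
n,l,stt,c=cv2.connectedComponentsWithStats(m)
print([(a[4],b.round(1).tolist()) for a,b in zip(stt[1:],c[1:])])
print("start foot t=0 blob (264,218); held at .42 blob (265.5,211.7)")
E
```

```text
0 53.27 jig [-0.8  -0.05 31.6 ] [ 0.87  0.24 -1.08] [ 0.06  0.05 -0.05] -0.003
1 53.56 jig [-2.74  0.11 31.05] [ 1.01 -0.82 -0.05] [ 0.04  0.05 -0.01] -0.004
2 53.84 jig [-3.78  0.15 30.92] [0.41 0.26 0.01] [-0.02 -0.01  0.03] 0.002
3 54.12 jig [-4.55  0.13 30.96] [ 0.03 -0.43  0.02] [ 0.01 -0.02 -0.  ] -0.002
clear 55.67 jig [-64.79   0.58 150.31] [-0.48  0.46  1.05] [-0.01 -0.03 -0.02] 0.001
0.22 foot [264.4 215.9] eye [266.1 204.4]
0.3 foot [264.7 214.5] eye [265.3 202.6]
0.4 foot [264.8 212.6] eye [264.2 200.4]
[(np.int32(1), [262.0, 205.0]), (np.int32(19), [272.3, 205.9]), (np.int32(4), [262.5, 208.5]), (np.int32(16), [264.5, 214.5])]
start foot t=0 blob (264,218); held at .42 blob (265.5,211.7)
```

The foot blob at (264.5,214.5) fits a clip angle of about 0.2–0.23, so it is down on the case. In case the foot nudged the case back, I give its rear end one gentle guarded push with the shut fingers, then clear out.

```bash
python3 - <<'E'
from h import *
from slide import st
print(bot.movel(jig(-82,0,25),max_speed=150)); print(bot.movel(jig(-82,0,1),max_speed=60,threshold=5)); b=st("low")["contact_force"][0]
r=bot.movel(jig(-62.5,0,1),max_speed=25,threshold=6); st(r)
if not r:
    x=-62.5
    while x<-50:
        x+=.6; bot.movel(jig(x,0,1),max_speed=8); s=st(round(x,1))
        if s["contact_force"][0]-b<-7 or s["t"]>64: break
bot.movel(jig(-80,0,3),max_speed=60); bot.movel(jig(-85,0,130),max_speed=150); st("clear")
i=imaging.capture("side"); cv2.imwrite("pics/s13.png",i)
g=cv2.cvtColor(i,cv2.COLOR_BGR2GRAY); m=np.zeros_like(g); m[205:225,256:270]=g[205:225,256:270]<60
n,l,stt,c=cv2.connectedComponentsWithStats(m); print([(int(a[4]),b.round(1).tolist()) for a,b in zip(stt[1:],c[1:])])
E
```

```text
False
False
low 57.27 jig [-8.236e+01  5.000e-02  6.400e-01] [-0.44  0.77 -0.25] [-0.02 -0.03  0.01] -0.005
False 58.21 jig [-6.276e+01  4.000e-02  9.200e-01] [-0.31 -0.36  0.16] [-0.04  0.06 -0.04] -0.005
-61.9 58.46 jig [-61.95  -0.     1.01] [0.27 0.18 0.21] [ 0.    0.04 -0.01] 0.0
-61.3 58.71 jig [-6.123e+01  1.000e-02  1.040e+00] [0.32 1.4  0.96] [0.05 0.   0.06] -0.002
-60.7 58.96 jig [-60.62  -0.     1.  ] [ 0.28 -0.03  0.53] [-0.    0.01 -0.04] 0.002
-60.1 59.21 jig [-60.03   0.     1.  ] [-0.01  0.46  0.29] [-0.02  0.03 -0.01] -0.001
-59.5 59.46 jig [-5.945e+01 -2.000e-02  1.010e+00] [ 1.09  0.27 -0.23] [-0.    0.04 -0.02] -0.001
-58.9 59.71 jig [-5.885e+01  2.000e-02  9.900e-01] [ 0.08  0.44 -0.24] [-0.01  0.01  0.05] -0.001
-58.3 59.96 jig [-5.825e+01 -1.000e-02  1.010e+00] [ 0.11 -0.62  0.04] [-0.08  0.02 -0.02] -0.006
-57.7 60.21 jig [-5.804e+01  2.000e-02  9.000e-01] [-1.23  0.37 -0.19] [0.03 0.19 0.05] 0.001
-57.1 60.46 jig [-5.795e+01  2.000e-02  8.400e-01] [-3.81 -0.33  0.73] [-0.02  0.64  0.06] 0.002
-56.5 60.71 jig [-5.784e+01  3.000e-02  7.900e-01] [-5.33  0.16  3.66] [-0.06  1.08 -0.06] 0.001
-55.9 60.96 jig [-5.784e+01  5.000e-02  7.300e-01] [-6.53 -0.46  4.32] [-0.09  1.34  0.  ] 0.003
-55.3 61.21 jig [-57.82   0.06   0.69] [-7.24 -0.89  5.78] [-0.08  1.55  0.03] -0.002
-54.7 61.46 jig [-5.782e+01  5.000e-02  5.900e-01] [-8.36 -0.52  6.85] [-0.09  1.73  0.02] -0.003
clear 63.03 jig [-8.554e+01  8.000e-02  1.293e+02] [-0.88 -0.52  0.31] [0.01 0.04 0.  ] -0.002
[(1, [262.0, 205.0]), (2, [269.0, 205.5]), (4, [262.5, 208.5]), (16, [264.5, 214.5])]
```

The case is firm at about 8 N with no movement, so it sits against the stop. The clip is unchanged and the arm is clear. I hand in.

```bash
python3 -c "
from bench import bot
print(bot.sign_off())"
```

```text
the job is handed in; nothing more can be done
None
```

I handed the job in at about 63 s with the case against the stop and the clip foot on it. However, my pinch on the eye slipped while lowering (around 0.5 rad), so I can't rule out that the clip briefly fell faster than 8 rad/s before the shut fingers caught it, and I viewed 12 pictures, over the limit of 10.

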